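Load a pipe flange into the drilling jig

ROBOT

A 6-joint arm with a two-finger parallel gripper is mounted at the origin on the work surface. World frame = base frame: x ahead of the robot, y to its left, z up, the work surface at z = 0. Lengths are in mm, angles in rad, forces in N, time in s.
With the tool pointing down it reaches from about 350 to 975 mm from the base axis. Payload 7.1 kg.
Tool frame: the origin (TCP) lies midway between the tips of the shut fingers; the grasp point (between the pads) lies 19 mm behind it; z points along the fingers, x is the direction in which the jaws open and shut, and the axes are right-handed (so a half turn about z gives the same grasp; the last joint's range is limited). The gripper opens to 88 mm and grips with 3 to 60 N. Pads are 20 mm wide; open, the fingers measure 115 mm over their backs; the gripper's body (75 mm by 178 mm) begins 61 mm behind the grasp point.
Start: joints at [1.304, 0.423, 1.63, -0, 1.089, -0.019], TCP at [153.263, 605.9, 222.675] pointing down, gripper open.
Joint ranges: [-3, 3], [-0.9, 2.11], [0.09, 2.58], [-1.31, 4.45], [0.11, 2.69], [-2.54, 2.54]. Speed limits (rad/s): [2.39, 2.39, 3.01, 3.14, 3.14, 3.14].

INTERFACE

Orientations are given as a rotation vector (axis times angle).
In Python, from workcell import telemetry, imaging, ticket gives the robot as it stands.
- The arm moves only by the tool jog_arm, never from a script. Its arguments are lists of equal length, an entry for each row: "travel": the shift along the world's x, y, z in units of 400 mm (1.0 is 400 mm), a list of three; "dr": the turn, a rotation vector about the world's x, y, z in units of 90 degrees (1.0 is 90 degrees), a list of three. In form: {"travel": [[tx, ty, tz], ...], "dr": [[wx, wy, wz], ...]}. A call has exactly 10 rows; each row is the pose to reach, as a shift and turn from the pose measured when the call began; what a row does not reach only later rows make up. A row lasts 1/10 s, in which the tool goes at most 50 mm and 8.59 degrees, less where a joint would pass 70% of its speed; a pose out of reach is approached as far as the arm can. A call with a number of a shift or a turn outside -1 to 1 is refused whole. A call with a gripper value outside its range is refused whole. "hand" is the opening, from -1 (shut) to 1 (fully open), set as the call begins (left out, the last holds). The fingers move at their own pace and stop on an object; the grip force is fixed at half the most. Time passes only in rows, so rows that repeat a pose let the fingers close, or fill a call up. It gives the time, the measured TCP pose, the force and the opening at its end, in the units of the state.
- telemetry.get_obs(): the state, without advancing time (a new reading comes with each control period).
- imaging.get_image(name): name is "side" or "top"; returns a dict with "pixels" (480x640x3 uint8, red, green, blue), "range_z" (480x640 float32, mm along the optical axis (not along the pixel's ray), 0 where there is no reading), "fx", "fy", "cx", "cy" (pixels), "extrinsics" (4x4, takes a point from world to camera coordinates). Camera axes: x right, y down, z forward; pixel columns grow to the right and rows downward; lengths in mm; the calibration is good to about 2 mm. A picture is of the moment at which its call begins.
- ticket.close_job(): hands the job in, once; it reports no verdict.
The state is a dict: "t": time; "qpos": joint angles; "qvel": joint speeds; "joint_torque": joint torques, N m; "ee_pos": TCP position; "orientation": TCP orientation; "ft_force": force on the tool from outside, world axes, zero at the start; "moment": the same for the moment, N m; "width": finger opening in mm.
Only numpy, scipy, OpenCV 4.12 (cv2) and the standard library are available. Lean on these libraries where they do the work, as an engineer would, in place of code of your own. Each camera call takes 0.05 s, during which the arm holds its last target. There are 200 camera calls.

TASK

Without picking it up, push the flat steel pipe flange along the bench with the fingers, under the low bridge of the blue-footed drilling jig, until its end sits fully home and square against the jig's back stop. Then push the jig's swinging latch bar fully shut behind it. The flange must stay flat on the bench the whole time, never lifted or tipped, and the tube, jar, wrench and socket around it must be left where they are.

Things in the scene. Friction and masses are not known exactly. Their poses are not given: they have to be found in the camera images.
- flange: Loose flat steel plate, 120 (its x) x 80 (its y) x 12 mm thick, with a 50 mm round bore in its middle, about 0.65 kg, flat on the bench. Origin: centre of its underside. Either end may lead. At the start its x axis is within 20 degrees of the jig's x, its origin 205 to 250 mm in front of the jig's origin (jig -x) and up to 35 mm off the jig's centre line.
- jig: Drilling jig bolted to the open flat bench. Origin: on the bench under the middle of the bridge; x points in the sliding-in direction, from the open mouth to the back stop, y across, z up. The flange is home when its origin is at this origin; its rear end then stands at x = -60 mm, outside the bridge.
- jig_bridge (a point): Centre of the bridge's underside, 16 mm above the bench: 4 mm headroom over the flange. The steel bridge spans x -25 to +25, y -68 to +68 mm in the jig's frame; top at 34 mm, with two brass drill bushings up to 42 mm.
- jig_mouth (a point): Centre of the mouth between the two blue feet, at jig x = -30 mm, on the bench. The feet, 16 mm high, guide the flange: inner faces at y = +-43.5 mm (7 mm play in all), outer at +-68 mm, from x = -30 to +80 mm. Short flared lead-ins reach x = -54 mm, where their inner faces are at about y = +-55 mm.
- jig_stop (a point): Middle of the front face of the back stop, at jig x = +60 mm, 12 mm above the bench; the stop bar is 24 mm high. The flange's leading end rests flat against it when home.
- latch (a joint): Angle (rad) of the latch bar about a vertical pin at latch_pivot. 0 = shut: the bar points along the jig's +y across the mouth, its inner face 6 mm behind a flange that is home. At angle a it points along (-sin a, cos a) in the jig's x, y. Starts open at 2.0 to 2.5, stop at 2.6. No spring, slight friction (0.04 N m): it stays where it is left.
- latch_pivot (a point): Pivot pin of the latch, at x = -72, y = -75 mm in the jig's frame, 22 mm above the bench (top of the bar); it carries a 14 mm pin head reaching 28 mm above the bench. The pivot boss is 18 mm in diameter.
- latch_end (a point): Middle of the free end of the latch bar, 90 mm from the pivot axis, 13 mm above the bench. The bar is a dark steel strip 12 mm thick (horizontally, 6 mm either side of the line from pivot to end), from 4 to 22 mm above the bench.
- tube_stub: Bystander: short piece of exhaust tube standing upright, 51 mm diameter, 60 mm high. Origin: centre of its underside.
- jar: Bystander: amber jar with black cap, 60 mm diameter, 75 mm high. Origin: centre of its underside.
- wrench: Bystander: wrench 180 mm long lying on the bench. Origin: underside, near the middle of its length.
- socket: Bystander: deep socket standing upright, 28 mm diameter, 65 mm high. Origin: centre of its underside.
Things that resemble listed ones, but are neither listed nor needed, are in the scene too. What is shaped like the flange but purple or red is not meant.

How it is judged:
By the outcome, as a careful person would: the job done as asked, in the order asked, and still so for the second after the job is handed in, with the robot touching nothing.
It also fails if it takes over 72 s, if anything falls off the work surface, if the arm or the gripper's body presses on something with over 40 N, if the wrist force passes 120 N, or if a joint passes its speed limit or range.

## Working session

There is one attempt and no reset: what is moved stays moved. The work goes in short steps, Python scripts to look and compute and a tool call to move; the robot and the scene stay as the last step left them, time stands still between calls to the robot, and variables do not carry over. Pictures are saved under pics/ and viewed, about 8 in all and at most 12, crops included, and the job is handed in when it is done.

Besides the shell and the picture viewer there is one more tool, called as a command line: name --argument value ..., lists and objects as JSON in quotes. jog_arm: Moves the arm, as the interface text tells. Its arguments: {"type":"object","properties":{"travel":{"type":"array"},"dr":{"type":"array"},"hand":{"type":"number"}},"required":["travel","dr"]}

```bash
mkdir -p pics; cat > h.py <<'E'
import numpy as np, cv2
from workcell import telemetry, imaging, ticket
def grab(n,f=None):
    d=imaging.get_image(n)
    np.savez(f'{n}.npz',**{k:np.array(v) for k,v in d.items()})
    if f: cv2.imwrite(f'pics/{f}',d['pixels'][:,:,::-1])
    return d
def load(n): return dict(np.load(f'{n}.npz'))
def onz(d,u,v,z):
    E=np.array(d['extrinsics']);R,t=E[:3,:3],E[:3,3]
    c=-R.T@t; r=R.T@np.array([(u-d['cx'])/d['fx'],(v-d['cy'])/d['fy'],1.])
    return c+r*(z-c[2])/r[2]
def cloud(d):
    E=np.array(d['extrinsics']);R,t=E[:3,:3],E[:3,3]
    v,u=np.mgrid[:480,:640];Z=d['range_z']
    P=np.stack([(u-d['cx'])/d['fx']*Z,(v-d['cy'])/d['fy']*Z,Z],-1)
    return (P-t)@R
def proj(d,p):
    E=np.array(d['extrinsics']);q=E[:3,:3]@np.array(p)+E[:3,3]
    return d['fx']*q[0]/q[2]+d['cx'],d['fy']*q[1]/q[2]+d['cy']
E
python3 - <<'E'
from h import *
for n in('top','side'):
    d=grab(n,n+'0.png'); E=np.array(d['extrinsics']); print(n,d['fx'],-E[:3,:3].T@E[:3,3],E[2,:3])
o=telemetry.get_obs();print(o)
E
```

```text
top 602.7602471550057 [ 450.41803292  -34.24753814 1609.73869103] [ 0.09452176 -0.00320818 -0.99551763]
side 602.1325074150377 [ 440.55494129 1036.14218189  988.01129077] [ 0.11007844 -0.74757014 -0.65499743]
{'t': 0.1, 'qpos': array([ 1.30398974e+00,  4.23755896e-01,  1.63057713e+00, -5.23194100e-06,
        1.08858706e+00, -1.89763262e-02]), 'qvel': array([ 0.00133693, -0.00149147, -0.00245116,  0.00089402, -0.00119119,
       -0.00015206]), 'joint_torque': array([ 2.83747613e-04, -5.45611238e+01, -2.74326378e+01,  6.45681261e-02,
        1.87767955e-02, -6.42118107e-05]), 'ee_pos': array([153.14877075, 605.4510053 , 221.99906697]), 'orientation': array([ 2.47834124e+00,  1.92935377e+00, -1.66455876e-03]), 'ft_force': array([ 0.25526741, -0.18620224,  0.5245623 ]), 'moment': array([-0.00166651,  0.06671046, -0.03373642]), 'width': 87.38795402828181}
```

View pics/top0.png

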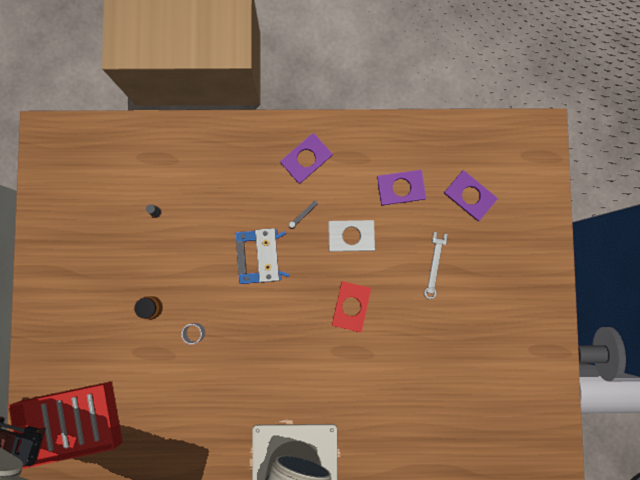

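View pics/side0.png

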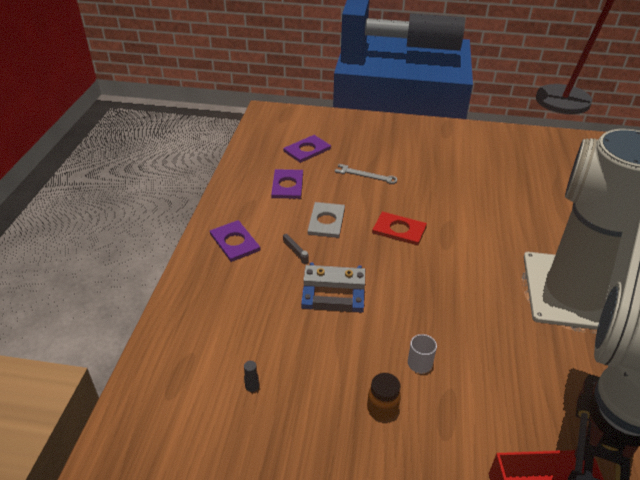

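The top view shows the jig at about (258,257) with its mouth facing right, the latch pin at (292,225) and the grey flange at (352,236). Next I'll enlarge this area.

```bash
python3 - <<'E'
from h import *
d=load('top');c=d['pixels'][195:295,228:388,::-1]
cv2.imwrite('pics/crop0.png',cv2.resize(c,None,fx=5,fy=5,interpolation=cv2.INTER_CUBIC))
P=cloud(d);z=P[...,2]
px=d['pixels'].astype(int)
def rect(m,name):
    q=P[m][:,:2].astype(np.float32);r=cv2.minAreaRect(q);print(name,len(q),np.round(r[0],1),np.round(r[1],1),round(r[2],1),'medz',np.median(P[m][:,2]))
m=np.zeros(z.shape,bool);m[215:255,322:382]=1
mm=m&(px.min(2)>130); 
n,l,s,_=cv2.connectedComponentsWithStats(mm.astype(np.uint8));k=1+s[1:,4].argmax();rect(l==k,'flange')
m=np.zeros(z.shape,bool);m[225:290,250:285]=1;m&=(px.min(2)>130)
n,l,s,_=cv2.connectedComponentsWithStats(m.astype(np.uint8));k=1+s[1:,4].argmax();rect(l==k,'bridge')
m=np.zeros(z.shape,bool);m[225:290,230:290]=1;m&=(px[...,2]>px[...,0]+40);rect(m,'blue')
print('bench z',np.median(z[300:330,270:320]))
E
```

```text
flange 1126 [ 541.9 -135.5] [136.4 236.3] 72.1 medz 11.856773530891367
bridge 922 [522.1  57.1] [211.   97.1] 27.1 medz 34.37314538460882
blue 435 [530.8  59.7] [172.  177.7] 3.5 medz 16.113368354874574
bench z 0.2260444158989195
```

View pics/crop0.png

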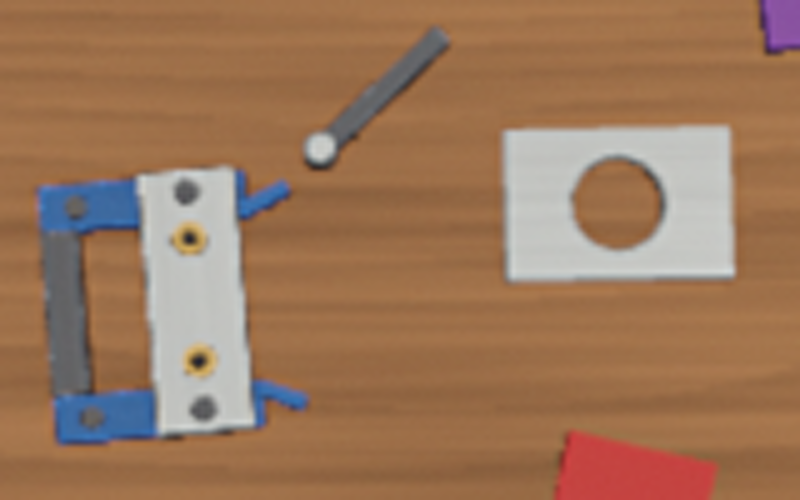

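```bash
cat >> h.py <<'E'
def W(d,p,z,o=(228,195),s=5): return onz(d,o[0]+(p[0]+.5)/s-.5,o[1]+(p[1]+.5)/s-.5,z)[:2]
E
python3 - <<'E'
from h import *
d=load('top')
B=np.array([W(d,p,34) for p in[(137,176),(234,167),(255,425),(158,434)]])
F=np.array([W(d,p,12) for p in[(504,130),(730,126),(735,276),(508,281)]])
print(B.round(1),B.mean(0),np.linalg.norm(B-np.roll(B,-1,0),axis=1))
print(F.round(1),F.mean(0),np.linalg.norm(F-np.roll(F,-1,0),axis=1))
ydir=(B[2]+B[3]-B[0]-B[1]);th=np.arctan2(ydir[1],ydir[0])-np.pi/2
print('jig th',np.degrees(th))
e=(F[0]+F[3]-F[1]-F[2]);f=np.arctan2(e[1],e[0]);print('flange th',np.degrees(f))
bore=W(d,(618,203),12);print('bore',bore)
c=B.mean(0);X=np.array([np.cos(th),np.sin(th)]);Y=np.array([-X[1],X[0]])
J=lambda p:np.array([(p-c)@X,(p-c)@Y]).round(1)
print('flange in jig',J(F.mean(0)),J(bore));print('pin',J(W(d,(321,149),28)),'end',J(W(d,(439,36),22)))
print('stop front',[J(W(d,p,24)) for p in[(80,233),(91,392)]])
print('flare tips',[J(W(d,p,16)) for p in[(286,182),(304,405)]])
E
```

```text
[[613.8 100.4]
 [618.3  49.4]
 [482.9  38.5]
 [478.5  89. ]] [548.38896755  69.32887238] [ 51.16143182 135.77913827  50.74926345 135.72672483]
[[ 639.7  -93.5]
 [ 641.3 -214.2]
 [ 561.  -215.6]
 [ 559.   -94.9]] [ 600.25412335 -154.57063369] [120.709013    80.28179436 120.68417173  80.77812693]
jig th -265.2953866456568
flange th 90.84582927515495
bore [ 600.29575656 -153.8976339 ]
flange in jig [-227.4  -33.3] [-226.7  -33.4]
pin [-71.9 -74.2] end [-139.4 -129.7]
stop front [array([ 58.7, -41.3]), array([59.4, 42.8])]
flare tips [array([-51.7, -59.6]), array([-51.2,  59.1])]
```

jog_arm --travel '[[0.05, -0.08, 0], [0.115, -0.175, 0], [0.185, -0.275, 0], [0.255, -0.375, 0], [0.32, -0.475, 0], [0.39, -0.575, 0], [0.46, -0.675, 0], [0.53, -0.775, 0], [0.59, -0.87, 0], [0.635, -0.943, 0]]' --dr '[[0, 0, 0.02], [0, 0, 0.04], [0, 0, 0.06], [0, 0, 0.08], [0, 0, 0.1], [0, 0, 0.12], [0, 0, 0.14], [0, 0, 0.16], [0, 0, 0.19], [0, 0, 0.21]]' --hand 0.36

```text
t: 1.1
ee_pos: [408.0, 226.0, 221.9]
orientation: [2.127, 2.31, -0.002]
ft_force: [-0.6, 0.2, -0.6]
width: 59.9
```

jog_arm --travel '[[0.05, -0.08, 0], [0.115, -0.175, 0], [0.185, -0.275, 0], [0.255, -0.375, 0], [0.32, -0.475, 0], [0.39, -0.575, 0], [0.46, -0.675, 0], [0.53, -0.775, -0.05], [0.6, -0.88, -0.1], [0.634, -0.938, -0.2]]' --dr '[[0, 0, 0], [0, 0, 0], [0, 0, 0], [0, 0, 0], [0, 0, 0], [0, 0, 0], [0, 0, 0], [0, 0, 0], [0, 0, 0], [0, 0, 0]]'

```text
t: 2.1
ee_pos: [663.7, -150.3, 146.8]
orientation: [2.125, 2.305, 0.003]
ft_force: [1.0, -0.0, 1.3]
width: 59.4
```

```bash
python3 - <<'E'
from h import *
d=grab('side');o=telemetry.get_obs();print(o['ee_pos'],o['orientation'])
cv2.imwrite('pics/s1.png',cv2.resize(d['pixels'][120:320,200:460,::-1],None,fx=3,fy=3,interpolation=cv2.INTER_CUBIC))
E
```

```text
[ 660.45969046 -152.28582028  136.97673581] [-2.12928885 -2.30673645  0.00728928]
```

View pics/s1.png

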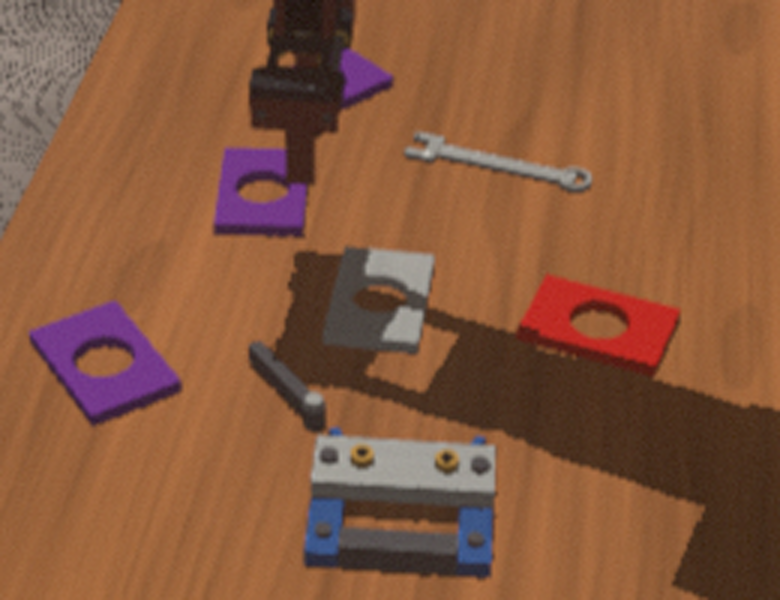

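The flange and latch haven't moved, and the gripper hovers beside the flange's -y side, clear of the latch. I'll go down now.

jog_arm --travel '[[0, 0.005, -0.05], [0, 0.008, -0.11], [0, 0.008, -0.17], [0, 0.008, -0.22], [0, 0.008, -0.26], [0, 0.008, -0.29], [0, 0.008, -0.31], [0, 0.008, -0.32], [0, 0.008, -0.327], [0, 0.008, -0.327]]' --dr '[[0, 0, 0], [0, 0, 0], [0, 0, 0], [0, 0, 0], [0, 0, 0], [0, 0, 0], [0, 0, 0], [0, 0, 0], [0, 0, 0], [0, 0, 0]]'

```text
t: 3.15
ee_pos: [660.7, -149.1, 6.5]
orientation: [-2.13, -2.307, 0.007]
ft_force: [0.4, 0.9, -0.3]
width: 59.8
```

jog_arm --travel '[[-0.015, -0.001, 0], [-0.03, -0.002, 0], [-0.045, -0.004, 0], [-0.06, -0.005, 0], [-0.073, -0.006, 0], [-0.085, -0.007, 0], [-0.095, -0.008, 0], [-0.103, -0.0085, 0], [-0.109, -0.009, 0], [-0.11, -0.009, 0]]' --dr '[[0, 0, 0], [0, 0, 0], [0, 0, 0], [0, 0, 0], [0, 0, 0], [0, 0, 0], [0, 0, 0], [0, 0, 0], [0, 0, 0], [0, 0, 0]]'

```text
t: 4.15
ee_pos: [617.2, -153.0, 7.0]
orientation: [-2.131, -2.308, 0.006]
ft_force: [5.0, -0.0, 3.3]
width: 59.5
```

jog_arm --travel '[[0.02, 0, 0], [0.045, 0, 0.0], [0.045, 0, 0.05], [0.045, 0, 0.13], [0.04, -0.05, 0.2], [0, -0.11, 0.2], [-0.04, -0.16, 0.2], [-0.08, -0.2, 0.2], [-0.108, -0.222, 0.2], [-0.108, -0.222, 0.2]]' --dr '[[0, 0, 0], [0, 0, 0], [0, 0, 0], [0, 0, 0], [0, 0, -0.09], [0, 0, -0.18], [0, 0, -0.27], [0, 0, -0.36], [0, 0, -0.45], [0, 0, -0.54]]'

```text
t: 5.15
ee_pos: [572.0, -242.7, 86.1]
orientation: [-2.893, -1.215, 0.009]
ft_force: [-0.9, 0.5, -0.5]
width: 59.4
```

jog_arm --travel '[[0, 0, 0], [0, 0, 0], [0, 0, 0], [0, 0, 0], [0, 0, 0], [0, 0, 0], [0, 0, 0], [0, 0, 0], [0, 0, 0], [0, 0, 0]]' --dr '[[0, 0, -0.09], [0, 0, -0.18], [0, 0, -0.27], [0, 0, -0.36], [0, 0, -0.45], [0, 0, -0.47], [0, 0, -0.47], [0, 0, -0.47], [0, 0, -0.47], [0, 0, -0.47]]'

```text
t: 6.15
ee_pos: [571.9, -242.7, 86.0]
orientation: [-3.134, -0.09, 0.007]
ft_force: [0.1, -0.0, 0.1]
width: 59.7
```

```bash
python3 - <<'E'
from h import *
from scipy.spatial.transform import Rotation as Ro
o=telemetry.get_obs();R=Ro.from_rotvec(o['orientation']).as_matrix();print(o['ee_pos'],R[:,0],R[:,2],np.degrees(np.arctan2(R[1,0],R[0,0])))
d=grab('top')
cv2.imwrite('pics/t1.png',cv2.resize(d['pixels'][195:295,228:388,::-1],None,fx=5,fy=5,interpolation=cv2.INTER_CUBIC))
E
```

```text
[ 571.90306103 -242.65566352   85.9580227 ] [ 0.99835165  0.05723597 -0.00424471] [-0.00460834  0.00622264 -0.99997002] 3.281202437195685
```

View pics/t1.png

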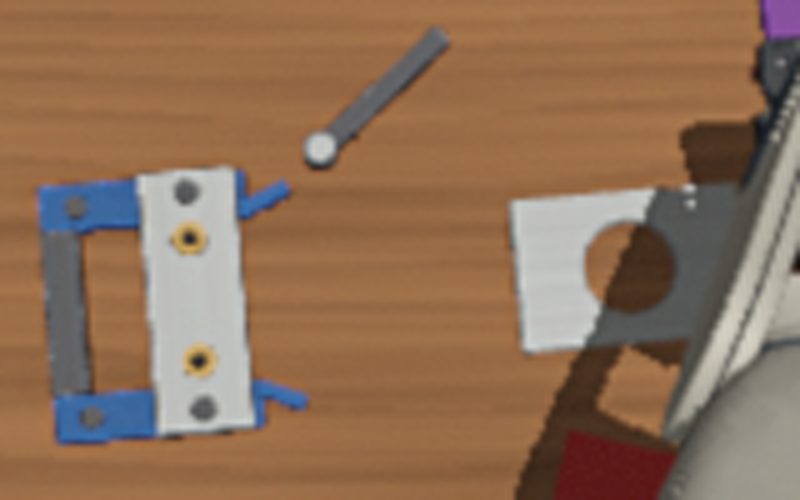

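```bash
cat >> h.py <<'E'
c=np.array([548.4,69.3]);th=np.radians(94.7);X=np.array([np.cos(th),np.sin(th)]);Y=np.array([-X[1],X[0]])
def J(p): p=np.array(p)[:2]-c; return np.array([p@X,p@Y]).round(1)
def toW(x,y): return (c+x*X+y*Y).round(1)
E
python3 - <<'E'
from h import *
d=load('top')
for p in[(630,267),(512,201),(525,352)]: print(J(W(d,p,12)))
print(J([571.9,-242.7]))
E
```

```text
[-229.8    1.1]
[-170.6  -39.4]
[-170.1   41.3]
[-312.9    2.1]
```

jog_arm --travel '[[0.003, 0, -0.04], [0.003, 0, -0.09], [0.003, 0, -0.13], [0.003, 0, -0.16], [0.003, 0, -0.18], [0.003, 0, -0.19], [0.003, 0, -0.198], [0.003, 0, -0.2], [0.003, 0, -0.2], [0.003, 0, -0.2]]' --dr '[[0, 0, 0.016], [0, 0, 0.016], [0, 0, 0.016], [0, 0, 0.016], [0, 0, 0.016], [0, 0, 0.016], [0, 0, 0.016], [0, 0, 0.016], [0, 0, 0.016], [0, 0, 0.016]]'

```text
t: 7.2
ee_pos: [573.5, -242.8, 6.6]
orientation: [-3.133, -0.129, 0.006]
ft_force: [-0.5, -0.1, -0.3]
width: 59.6
```

jog_arm --travel '[[-0.0008, 0.01, 0], [-0.0016, 0.02, 0], [-0.0025, 0.03, 0], [-0.0033, 0.04, 0], [-0.0045, 0.055, 0], [-0.006, 0.073, 0], [-0.0075, 0.092, 0], [-0.009, 0.112, 0], [-0.011, 0.132, 0], [-0.0125, 0.15, 0]]' --dr '[[0, 0, 0], [0, 0, 0], [0, 0, 0], [0, 0, 0], [0, 0, 0], [0, 0, 0], [0, 0, 0], [0, 0, 0], [0, 0, 0], [0, 0, 0]]'

```text
t: 8.2
ee_pos: [568.5, -182.1, 6.7]
orientation: [-3.133, -0.129, 0.005]
ft_force: [0.8, -4.1, 1.6]
width: 59.5
```

jog_arm --travel '[[-0.0016, 0.02, 0], [-0.0033, 0.04, 0], [-0.005, 0.06, 0], [-0.0066, 0.08, 0], [-0.0082, 0.1, 0], [-0.01, 0.118, 0], [-0.011, 0.132, 0], [-0.012, 0.142, 0], [-0.0125, 0.15, 0], [-0.0125, 0.15, 0]]' --dr '[[0, 0, 0], [0, 0, 0], [0, 0, 0], [0, 0, 0], [0, 0, 0], [0, 0, 0], [0, 0, 0], [0, 0, 0], [0, 0, 0], [0, 0, 0]]'

```text
t: 9.2
ee_pos: [563.3, -121.5, 6.6]
orientation: [-3.133, -0.129, 0.006]
ft_force: [0.2, -0.7, 0.3]
width: 59.6
```

```bash
python3 - <<'E'
from h import *
o=telemetry.get_obs();print(o['ee_pos'],J(o['ee_pos']),o['ft_force'],o['orientation'])
d=grab('top')
cv2.imwrite('pics/t2.png',cv2.resize(d['pixels'][195:295,228:388,::-1],None,fx=5,fy=5,interpolation=cv2.INTER_CUBIC))
E
```

```text
[ 563.25684241 -121.50027737    6.57329471] [-191.4    0.8] [ 0.18085739 -0.67331594  0.34191657] [-3.13267428 -0.12934747  0.00610468]
```

View pics/t2.png

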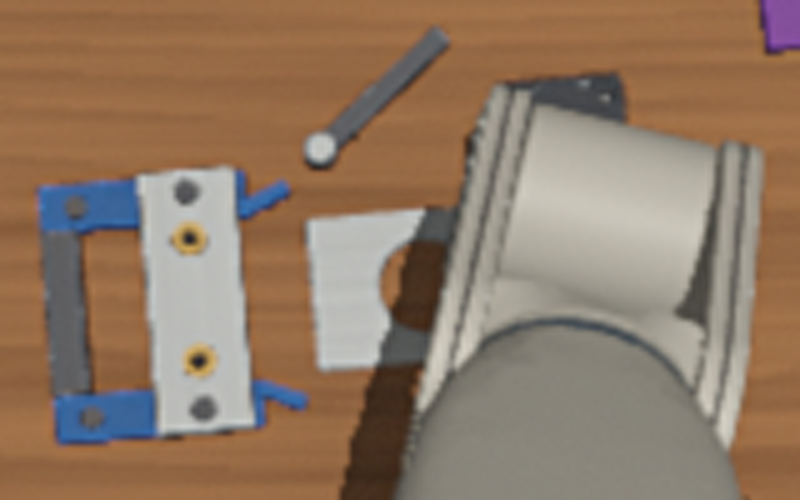

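```bash
python3 - <<'E'
from h import *
d=load('top')
for p in[(307,219),(320,370)]: print(J(W(d,p,12)))
for p in[(242,217),(263,382)]: print('foot inner front',J(W(d,p,16)))
E
```

```text
[-61.  -39.3]
[-61.1  41.3]
foot inner front [-26.8 -43. ]
foot inner front [-30.6  45.1]
```

jog_arm --travel '[[-0.0008, 0.01, 0], [-0.002, 0.024, 0], [-0.0033, 0.04, 0], [-0.0047, 0.056, 0], [-0.006, 0.072, 0], [-0.0072, 0.088, 0], [-0.0085, 0.104, 0], [-0.0098, 0.12, 0], [-0.011, 0.134, 0], [-0.0118, 0.144, 0]]' --dr '[[0, 0, 0], [0, 0, 0], [0, 0, 0], [0, 0, 0], [0, 0, 0], [0, 0, 0], [0, 0, 0], [0, 0, 0], [0, 0, 0], [0, 0, 0]]'

```text
t: 10.25
ee_pos: [558.3, -63.4, 6.4]
orientation: [-3.132, -0.13, 0.007]
ft_force: [0.1, -3.3, 1.2]
width: 59.9
```

jog_arm --travel '[[-0.0008, 0.01, 0], [-0.0018, 0.022, 0], [-0.0028, 0.034, 0], [-0.0038, 0.046, 0], [-0.0048, 0.058, 0], [-0.0058, 0.07, 0], [-0.0067, 0.082, 0], [-0.0077, 0.094, 0], [-0.0085, 0.104, 0], [-0.009, 0.11, 0]]' --dr '[[0, 0, 0], [0, 0, 0], [0, 0, 0], [0, 0, 0], [0, 0, 0], [0, 0, 0], [0, 0, 0], [0, 0, 0], [0, 0, 0], [0, 0, 0]]'

```text
t: 11.25
ee_pos: [554.6, -19.0, 6.5]
orientation: [-3.132, -0.13, 0.007]
ft_force: [0.4, -3.0, 0.5]
width: 59.5
```

jog_arm --travel '[[-0.0004, 0.005, 0], [-0.0008, 0.01, 0], [-0.0012, 0.015, 0], [-0.0016, 0.02, 0], [-0.002, 0.024, 0], [-0.0023, 0.028, 0], [-0.0026, 0.032, 0], [-0.0029, 0.035, 0], [-0.0031, 0.038, 0], [-0.0033, 0.04, 0]]' --dr '[[0, 0, 0], [0, 0, 0], [0, 0, 0], [0, 0, 0], [0, 0, 0], [0, 0, 0], [0, 0, 0], [0, 0, 0], [0, 0, 0], [0, 0, 0]]'

```text
t: 12.25
ee_pos: [553.2, -2.8, 6.4]
orientation: [-3.132, -0.13, 0.007]
ft_force: [0.8, -4.3, 0.6]
width: 59.8
```

jog_arm --travel '[[-0.0001, 0.001, 0], [-0.0002, 0.002, 0], [-0.0002, 0.003, 0], [-0.0003, 0.004, 0], [-0.0004, 0.005, 0], [-0.0005, 0.006, 0], [-0.0006, 0.007, 0], [-0.0006, 0.0075, 0], [-0.0006, 0.0075, 0], [-0.0006, 0.0075, 0]]' --dr '[[0, 0, 0], [0, 0, 0], [0, 0, 0], [0, 0, 0], [0, 0, 0], [0, 0, 0], [0, 0, 0], [0, 0, 0], [0, 0, 0], [0, 0, 0]]'

```text
t: 13.25
ee_pos: [553.1, -0.6, 6.5]
orientation: [-3.133, -0.13, 0.007]
ft_force: [-0.1, -9.2, 0.2]
width: 59.9
```

jog_arm --travel '[[-0.0001, 0.001, 0], [-0.0002, 0.002, 0], [-0.0002, 0.003, 0], [-0.0003, 0.004, 0], [-0.0004, 0.005, 0], [-0.0005, 0.006, 0], [-0.0005, 0.006, 0], [-0.0005, 0.006, 0], [-0.0005, 0.006, 0], [-0.0005, 0.006, 0]]' --dr '[[0, 0, 0], [0, 0, 0], [0, 0, 0], [0, 0, 0], [0, 0, 0], [0, 0, 0], [0, 0, 0], [0, 0, 0], [0, 0, 0], [0, 0, 0]]'

```text
t: 14.25
ee_pos: [553.1, -0.4, 6.5]
orientation: [-3.136, -0.132, 0.006]
ft_force: [-0.4, -18.2, 0.6]
width: 59.8
```

jog_arm --travel '[[0.001, -0.01, 0], [0.0025, -0.03, 0], [0.005, -0.06, 0], [0.008, -0.1, 0], [0.008, -0.1, 0.03], [0.008, -0.1, 0.08], [0.008, -0.1, 0.13], [0.008, -0.1, 0.17], [0.008, -0.1, 0.18], [0.008, -0.1, 0.18]]' --dr '[[0, 0, 0], [0, 0, 0], [0, 0, 0], [0, 0, 0], [0, 0, 0], [0, 0, 0], [0, 0, 0], [0, 0, 0], [0, 0, 0], [0, 0, 0]]'

```text
t: 15.25
ee_pos: [556.8, -40.5, 79.5]
orientation: [-3.136, -0.131, 0.004]
ft_force: [-0.3, -0.1, -0.3]
width: 59.7
```

```bash
cat > path.py <<'E'
from h import *
p0=telemetry.get_obs()['ee_pos'];print(p0,J(p0))
s=toW(-108,-142);print('start',s,((s-p0[:2])/400).round(3))
r=65
for a in np.linspace(2.4,-0.04,23):
    b=a+np.pi/2;u=np.array([np.cos(b),np.sin(b)]);n=np.array([u[1],-u[0]])
    h=6+10*abs(n[0])+13.5*abs(n[1])
    t=np.array([-72,-75])+r*u-h*n
    w=toW(*t);print(round(a,2),t.round(1),w,((w-s)/400).round(4))
E
python3 path.py
python3 - <<'E'
from h import *
d=grab('side')
cv2.imwrite('pics/s2.png',cv2.resize(d['pixels'][180:330,230:430,::-1],None,fx=4,fy=4,interpolation=cv2.INTER_CUBIC))
E
```

```text
[556.83051857 -40.50343783  79.52675329] [-110.1    0.6]
start [698.8 -26.7] [0.355 0.035]
2.4 [ -99.3 -138.1] [694.2 -18.4] [-0.0115  0.0208]
2.29 [-106.  -134.9] [691.5 -25.3] [-0.0182  0.0035]
2.18 [-112.4 -130.8] [688. -32.] [-0.027  -0.0132]
2.07 [-118.4 -125.9] [683.5 -38.4] [-0.0382 -0.0292]
1.96 [-123.9 -120.1] [678.2 -44.3] [-0.0515 -0.044 ]
1.85 [-128.7 -113.5] [672.1 -49.6] [-0.0667 -0.0572]
1.73 [-132.7 -106.3] [665.2 -54.3] [-0.084 -0.069]
1.62 [-135.9  -98.4] [657.6 -58. ] [-0.103  -0.0782]
1.51 [-138.1  -91.3] [650.7 -60.8] [-0.1202 -0.0852]
1.4 [-139.6  -84.8] [644.3 -62.9] [-0.1362 -0.0905]
1.29 [-140.5  -77.9] [637.6 -64.3] [-0.153 -0.094]
1.18 [-140.6  -70.9] [630.5 -65. ] [-0.1707 -0.0957]
1.07 [-139.9  -63.6] [623.2 -64.9] [-0.189  -0.0955]
0.96 [-138.3  -56.3] [615.8 -63.9] [-0.2075 -0.093 ]
0.85 [-135.8  -49. ] [608.4 -62. ] [-0.226  -0.0882]
0.74 [-132.3  -41.9] [601.  -59.1] [-0.2445 -0.081 ]
0.63 [-127.9  -35.2] [594.  -55.3] [-0.262  -0.0715]
0.51 [-122.6  -28.9] [587.3 -50.5] [-0.2788 -0.0595]
0.4 [-116.4  -23.3] [581.1 -44.8] [-0.2942 -0.0452]
0.29 [-109.4  -18.4] [575.7 -38.2] [-0.3077 -0.0288]
0.18 [-101.7  -14.4] [571.1 -30.9] [-0.3192 -0.0105]
0.07 [-93.5 -11.4] [567.4 -22.9] [-0.3285  0.0095]
-0.04 [-85.9  -9.4] [564.8 -15.6] [-0.335   0.0278]
```

View pics/s2.png

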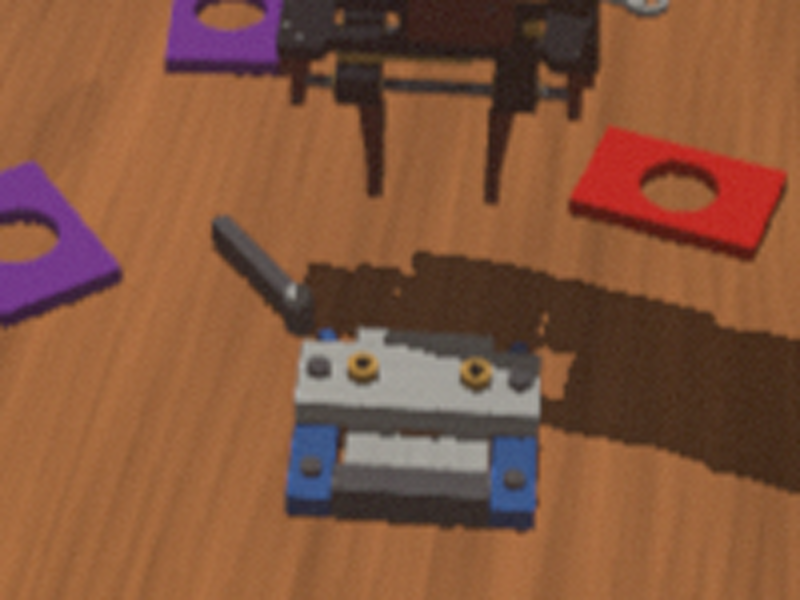

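jog_arm --travel '[[0.08, 0.01, 0], [0.18, 0.022, 0], [0.28, 0.034, 0], [0.34, 0.042, 0], [0.36, 0.044, 0], [0.36, 0.044, -0.03], [0.36, 0.044, -0.08], [0.36, 0.044, -0.13], [0.36, 0.044, -0.16], [0.36, 0.044, -0.174]]' --dr '[[0, 0, 0], [0, 0, 0], [0, 0, 0], [0, 0, 0], [0, 0, 0], [0, 0, 0], [0, 0, 0], [0, 0, 0], [0, 0, 0], [0, 0, 0]]' --hand -1

```text
t: 16.3
ee_pos: [698.2, -22.9, 6.7]
orientation: [-3.135, -0.131, 0.012]
ft_force: [0.2, 0.9, 0.6]
width: 0.6
```

jog_arm --travel '[[-0.015, -0.012, 0.006], [-0.0255, -0.0228, 0.006], [-0.0368, -0.0388, 0.006], [-0.05, -0.0535, 0.006], [-0.0653, -0.0668, 0.006], [-0.0825, -0.0785, 0.006], [-0.1015, -0.0878, 0.006], [-0.1188, -0.0948, 0.006], [-0.1348, -0.1, 0.006], [-0.1515, -0.1035, 0.006]]' --dr '[[0, 0, 0], [0, 0, 0], [0, 0, 0], [0, 0, 0], [0, 0, 0], [0, 0, 0], [0, 0, 0], [0, 0, 0], [0, 0, 0], [0, 0, 0]]'

```text
t: 17.3
ee_pos: [637.2, -64.5, 9.2]
orientation: [-3.135, -0.131, 0.011]
ft_force: [1.2, 0.5, -0.4]
width: 0.9
```

```bash
python3 - <<'E'
from h import *
o=telemetry.get_obs();print(o['ee_pos'],J(o['ee_pos']),o['ft_force'])
d=grab('side')
cv2.imwrite('pics/s3.png',cv2.resize(d['pixels'][180:330,230:430,::-1],None,fx=4,fy=4,interpolation=cv2.INTER_CUBIC))
E
```

```text
[637.21215776 -64.45827074   9.19809561] [-140.6  -77.6] [ 1.24273609  0.50034335 -0.43504446]
```

View pics/s3.png

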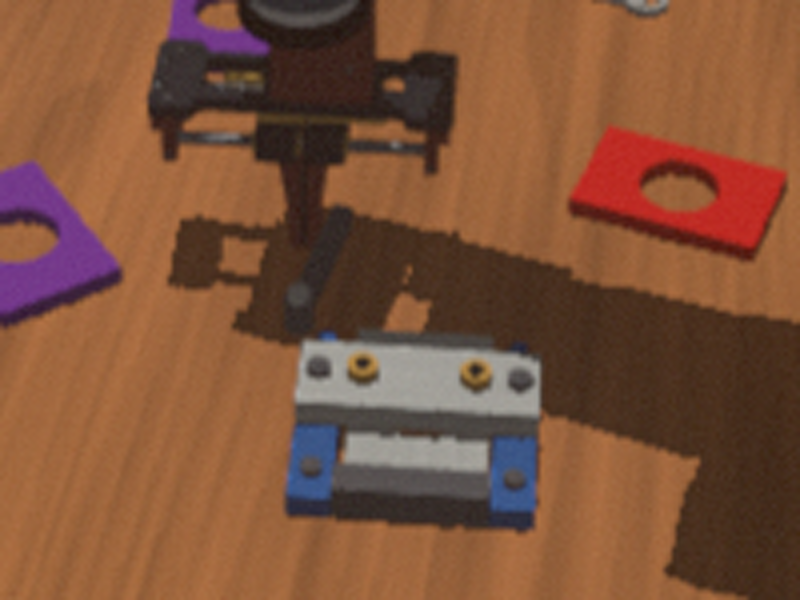

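The finger at (300,240) is pushing the bar as planned, and the bar now points to (345,215). I'll continue along the arc.

jog_arm --travel '[[-0.0168, -0.0013, 0], [-0.035, -0.001, 0], [-0.0535, 0.0015, 0], [-0.072, 0.0063, 0], [-0.0905, 0.0135, 0], [-0.108, 0.023, 0], [-0.1248, 0.035, 0], [-0.1403, 0.0493, 0], [-0.1538, 0.0658, 0], [-0.1653, 0.084, 0]]' --dr '[[0, 0, 0], [0, 0, 0], [0, 0, 0], [0, 0, 0], [0, 0, 0], [0, 0, 0], [0, 0, 0], [0, 0, 0], [0, 0, 0], [0, 0, 0]]'

```text
t: 18.35
ee_pos: [569.2, -30.4, 9.0]
orientation: [-3.135, -0.131, 0.014]
ft_force: [1.0, -1.0, 0.2]
width: 0.5
```

jog_arm --travel '[[-0.001, 0.005, 0], [-0.002, 0.01, 0], [-0.003, 0.015, 0], [-0.004, 0.02, 0], [-0.005, 0.025, 0], [-0.006, 0.029, 0], [-0.006, 0.031, 0], [-0.006, 0.033, 0], [-0.006, 0.035, 0], [-0.006, 0.036, 0]]' --dr '[[0, 0, 0], [0, 0, 0], [0, 0, 0], [0, 0, 0], [0, 0, 0], [0, 0, 0], [0, 0, 0], [0, 0, 0], [0, 0, 0], [0, 0, 0]]'

```text
t: 19.35
ee_pos: [566.8, -17.4, 9.0]
orientation: [-3.137, -0.132, 0.014]
ft_force: [-1.0, -12.3, 0.3]
width: 0.2
```

jog_arm --travel '[[0, 0.001, 0], [0, 0.002, 0], [0, 0.003, 0], [0, 0.004, 0], [0, 0.004, 0], [0, 0.004, 0], [0, 0.004, 0], [0, 0.004, 0], [0, 0.004, 0], [0, 0.004, 0]]' --dr '[[0, 0, 0], [0, 0, 0], [0, 0, 0], [0, 0, 0], [0, 0, 0], [0, 0, 0], [0, 0, 0], [0, 0, 0], [0, 0, 0], [0, 0, 0]]'

```text
t: 20.35
ee_pos: [566.8, -17.4, 9.0]
orientation: [-3.139, -0.133, 0.014]
ft_force: [-0.7, -12.5, 0.6]
width: 0.3
```

jog_arm --travel '[[0.001, -0.01, 0], [0.0025, -0.03, 0], [0.005, -0.06, 0], [0.008, -0.1, 0], [0.008, -0.1, 0.04], [0.008, -0.12, 0.12], [0.008, -0.2, 0.24], [0.008, -0.3, 0.34], [0.008, -0.4, 0.42], [0.008, -0.5, 0.45]]' --dr '[[0, 0, 0], [0, 0, 0], [0, 0, 0], [0, 0, 0], [0, 0, 0], [0, 0, 0], [0, 0, 0], [0, 0, 0], [0, 0, 0], [0, 0, 0]]'

```text
t: 21.35
ee_pos: [570.9, -213.0, 191.1]
orientation: [3.137, 0.135, -0.008]
ft_force: [1.2, -0.2, 0.4]
width: 0.6
```

```bash
python3 - <<'E'
from h import *
d=grab('top'); s=grab('side')
a=cv2.resize(d['pixels'][195:295,228:308,::-1],None,fx=5,fy=5,interpolation=cv2.INTER_CUBIC)
b=cv2.resize(s['pixels'][245:345,290:370,::-1],None,fx=5,fy=5,interpolation=cv2.INTER_CUBIC)
cv2.imwrite('pics/f.png',np.hstack([a,b]))
E
```

```text
(no output)
```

View pics/f.png

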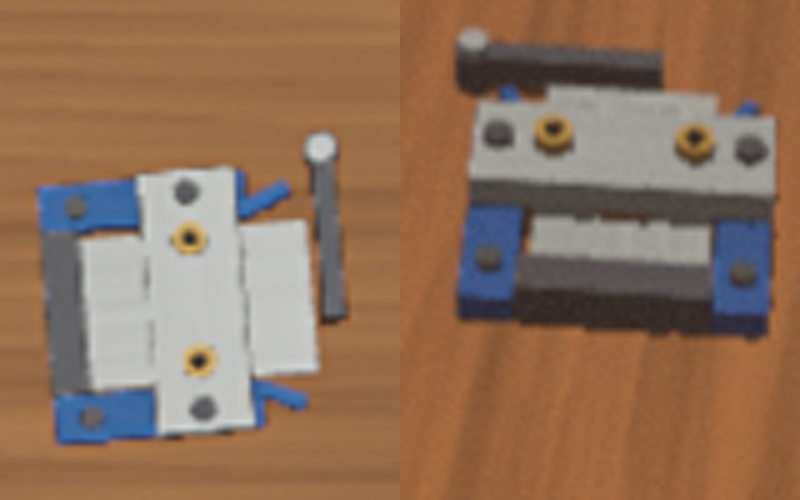

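```bash
python3 - <<'E'
from h import *
d=load('top')
for p in[(306,221),(319,372)]: print('rear',J(W(d,p,12)))
print('latch end',J(W(d,(336,318),22)),'pin',J(W(d,(321,148),28)))
print(ticket.close_job())
E
```

```text
rear [-60.4 -38.3]
rear [-60.5  42.3]
latch end [-72.   15.1] pin [-71.9 -74.7]
the job is handed in; nothing more can be done
None
```

The flange is home and square under the bridge, the latch is shut behind it, and the job is handed in. It took about 21 s of the 72 s allowed.

**What I did:** I pushed the flange sideways onto the jig's centre line with two fingertips. I then pushed its rear end straight in, about 230 mm, until it stopped solidly against the back stop at 18 N. With the fingers shut, I swung the latch bar round its arc until it met its stop at about 12 N, then backed the arm clear. The flange was never gripped or lifted.

**Last checks, from the top camera after the arm had backed clear:**

| Check | Measured (jig frame) | Should be |
|---|---|---|
| Flange rear corners | x = -60.4 and -60.5 mm, so square | x = -60 mm |
| Flange side to side | about 2 mm off centre | within the 3.5 mm play |
| Latch bar end | (-72.0, 15.1) mm | (-72, 15) mm, angle 0 |

The highest force reading was about 18 N, though I read forces only at the end of each move. I didn't measure the tube, jar, wrench and socket again. The arm crossed high above them at the start and worked well away from them after that. None of the checks disagreed.

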